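# Set the envelope feeder's guide to the green tab

## Robot

A 6-joint arm with a two-finger parallel gripper is mounted at the origin on the work surface. World frame = base frame: x ahead of the robot, y to its left, z up, the work surface at z = 0. Lengths are in m, angles in rad, forces in N, time in s.
With the tool pointing down it reaches from about 0.35 to 0.85 m from the base axis. Payload 8.1 kg.
Tool frame: the origin (TCP) lies on the centre line of the jaws, within the pads' length; the fingertips stand 22 mm ahead of it and the grasp point (between the pads) lies 3 mm ahead of it; z points along the fingers, y is the line along which they close (so a half turn about z gives the same grasp; the last joint's range is limited). The gripper opens to 93 mm and grips with 3 to 60 N. Pads are 15 mm wide; open, the fingers measure 128 mm over their backs; the gripper's body (75 mm by 188 mm) begins 65 mm behind the grasp point.
Start: joints at [-0.085, 0.13, 1.488, -0, 1.523, -0.085], TCP at [0.6, 0, 0.241] pointing down, gripper open.
Joint ranges: [-2.96, 2.96], [-0.89, 2.26], [0.02, 2.5], [-1.34, 4.48], [0, 2.73], [-2.66, 2.66]. Speed limits (rad/s): [2.39, 2.39, 2.79, 3.14, 3.14, 3.14].

## Interface

Orientations are given as a rotation vector (axis times angle).
In Python, from plant import robot gives the robot as it stands.
- The arm moves only by the tool jog_arm, called after ">>>" by a JSON object that holds its "op" and its "data", one argument or row to a line. Schema: {"type":"object","properties":{"motion":{"type":"array","items":{"type":"object","properties":{"aperture":{"type":"number"},"trans":{"type":"array","items":{"type":"number"},"minItems":3,"maxItems":3},"turn":{"type":"number"}},"additionalProperties":false,"required":["aperture"]},"minItems":1,"maxItems":20},"squeeze":{"type":"number"},"only":{"type":"string"},"quiet":{"type":"boolean"},"lines":{"type":"string"}},"required":["motion"],"additionalProperties":false}. motion is a list of rows, 1 to 20 of them, each an object with the fields aperture (the finger opening in m), trans (a list: dx, dy, dz in shares of the most that a row can go, 1 being 50 mm), turn (a turn about the tool's z in units of 0.1 rad); a field left out counts as zero (the opening has to be given); each row shifts and turns the commanded pose from where the row before left it, along the tool's axes as they then stand; what a row does not reach is not made up. A row lasts 1/10 s, in which the tool goes at most 0.05 m and 0.15 rad, less where a joint would pass 70% of its speed; a pose out of reach is approached as far as the arm can. The fingers move at their own pace and stop on an object; squeeze is the grip in N (left out, the last holds). Time passes only in rows, so rows that do not move let the fingers close. The tool returns the time, the measured TCP pose, the force, the opening and the grip force at its end. only (a regular expression) keeps the lines of the reply that match it, lines (a string "A,B") keeps lines A to B, and quiet returns only ok. Input that does not fit is refused with a message, and nothing moves.
- robot.read_state(): the state, without advancing time (a new reading comes with each control period).
- robot.read_camera(name): name is "scene" or "side" or "wrist"; returns a dict with "image" (480x640x3 uint8, red, green, blue), "fx", "fy", "cx", "cy" (pixels), "dist" ([k1, k2, p1, p2, k3] as OpenCV has them; the pictures are not rectified), "R" (3x3) and "t" (3): a world point X has camera coordinates R X + t. Camera axes: x right, y down, z forward; pixel columns grow to the right and rows downward; lengths in m; the calibration is good to about 2 mm. A picture is of the moment at which its call begins. There is no depth.
- robot.close_job(): hands the job in; it is judged then, once.
The state is a dict: "t": time; "q": joint angles; "dq": joint speeds; "joint_torque": joint torques, N m; "tool_pos": TCP position; "orientation": TCP orientation; "force": force on the tool from outside, world axes, zero at the start; "wrist_torque": the same for the moment, N m; "opening": finger opening in m; "gripper_force": force on a finger pad.
Only numpy, scipy, OpenCV 4.12 (cv2) and the standard library are available. Lean on these libraries where they do the work, as an engineer would, in place of code of your own. Each camera call takes 0.05 s, during which the arm holds its last target. There are 200 camera calls.

## Task

Turn the blue knob on the envelope feeder until the yellow pointer of the sliding guide lines up with the green tab on the scale, not the red one, and let go of the knob. Move the guide only by its knob, not by pushing it, and leave the black knob set as it is.

Things in the scene. Friction and masses are not known exactly. Their poses are not given: they have to be found in the camera images.
- blue_knob_grip (a point): Blue knob: 46 mm disc, grip bar 42 x 14 mm, 30 tall, at either end of the feeder's near side. Point on its upright axis, 12 mm below the bar's top, 18 above the disc; x along the bar, z up, turns with it. Light friction, stays put. Clockwise from above drives the guide right seen from the knobs (-y), 50 mm per rad; at most 1.3 rad is needed. Stops 1.35 rad either side of mid.
- guide: Guide sliding along y on the feeder (fixed grey box 220 x 300, 50 mm high): black carriage 32 wide, 11 high, clear fence 34 high, 20 to 92 mm beyond the tip, yellow pointer towards the knobs. Origin: pointer tip, at the height of the feeder's top; x away from the knobs, y left along the scale seen from the knobs. Starts near mid scale, travel 68 mm either way.
- green_tab: Green tab, a fixed block 20 (across the scale) x 12 (along it) x 12 mm high on the white scale strip, 34 to 54 mm left or right of mid scale; a like red tab is on the other side. Origin: centre of its underside, on the feeder's top (50 mm above the table); axes as the guide's. The knobs' axes lie about 50 mm nearer the robot.
- black_knob_mark (a point): Outer end of the white line on top of the black knob, 20 mm from its axis along its bar, at the bar's top (42 mm above the feeder's top). That knob has the blue one's shape and size, stands 130 to 160 mm from it, and does not move the guide. The mark moves if that knob is turned.

How it is judged:
By the outcome, as a careful person would: the job done as asked, in the order asked, and still so for the second after the job is handed in, with the robot touching nothing.
It also fails if it takes over 32 s, if anything falls off the work surface, if the arm or the gripper's body presses on something with over 40 N, if the wrist force passes 120 N, or if a joint passes its speed limit or range.

## Working session

There is one attempt and no reset: what is moved stays moved. The work goes in short steps, Python scripts to look and compute and a tool call to move; the robot and the scene stay as the last step left them, time stands still between calls to the robot, and variables do not carry over. Pictures are saved under pics/ and viewed, at most 11 in all, crops included, and the job is handed in when it is done.

```bash
ls; mkdir -p pics; cat > h.py <<'E'
import numpy as np,cv2,pickle
from plant import robot
def snap(n,tag):
    c=robot.read_camera(n); pickle.dump(c,open(f'pics/{tag}.pkl','wb'))
    cv2.imwrite(f'pics/{tag}.png',cv2.cvtColor(c['image'],cv2.COLOR_RGB2BGR)); return c
def load(tag): return pickle.load(open(f'pics/{tag}.pkl','rb'))
def K(c): return np.array([[c['fx'],0,c['cx']],[0,c['fy'],c['cy']],[0,0,1.]])
def ray(c,uv):
    p=cv2.undistortPoints(np.array([[uv]],float),K(c),np.array(c['dist'],float))[0,0]
    R=np.array(c['R']);t=np.array(c['t']);return -R.T@t, R.T@np.array([p[0],p[1],1])
def onz(c,uv,z):
    o,d=ray(c,uv);return o+d*(z-o[2])/d[2]
def tri(*cu):
    A=0;b=0
    for c,uv in cu:
        o,d=ray(c,uv);d=d/np.linalg.norm(d);P=np.eye(3)-np.outer(d,d);A=A+P;b=b+P@o
    X=np.linalg.solve(A,b);return X,[float(np.linalg.norm(proj(c,X)-uv)) for c,uv in cu]
def proj(c,X): return cv2.projectPoints(np.array([X],float),cv2.Rodrigues(np.array(c['R'],float))[0],np.array(c['t'],float),K(c),np.array(c['dist'],float))[0][0,0]
E
python3 - <<'E'
from h import *
a=[snap(n,n+'0')['image'] for n in('scene','side','wrist')]
m=np.vstack([np.hstack(a[:2]),np.hstack([a[2],a[2]*0])])
cv2.imwrite('pics/m0.png',cv2.cvtColor(cv2.resize(m,(800,600),interpolation=cv2.INTER_AREA),cv2.COLOR_RGB2BGR))
E
```

```text
pics
plant.py
```

View pics/m0.png

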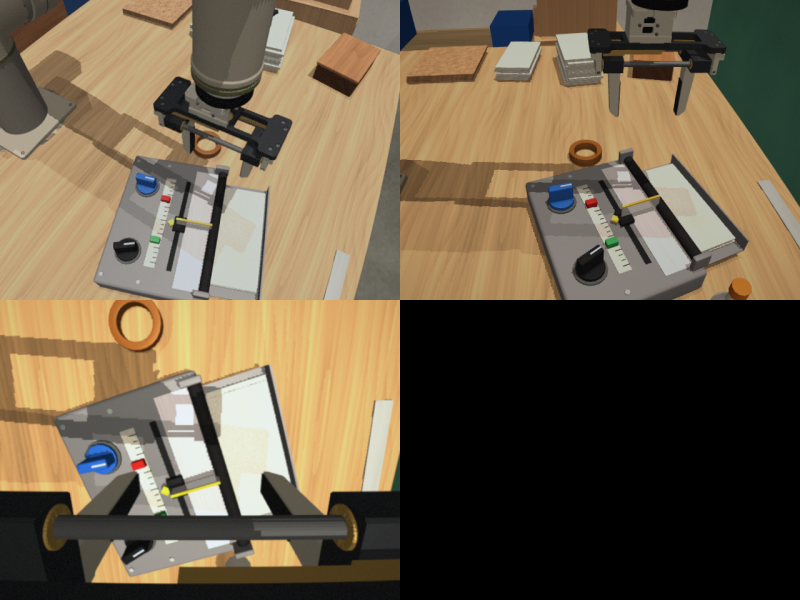

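```bash
python3 - <<'E'
from h import *
for n,x,y,w,h,s in(('scene',170,270,200,150,4),('side',220,280,210,170,3.5)):
    a=load(n+'0')['image'][y:y+h,x:x+w]
    cv2.imwrite(f'pics/c_{n}.png',cv2.cvtColor(cv2.resize(a,None,fx=s,fy=s,interpolation=cv2.INTER_CUBIC),cv2.COLOR_RGB2BGR))
E
```

```text
(no output)
```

View pics/c_scene.png

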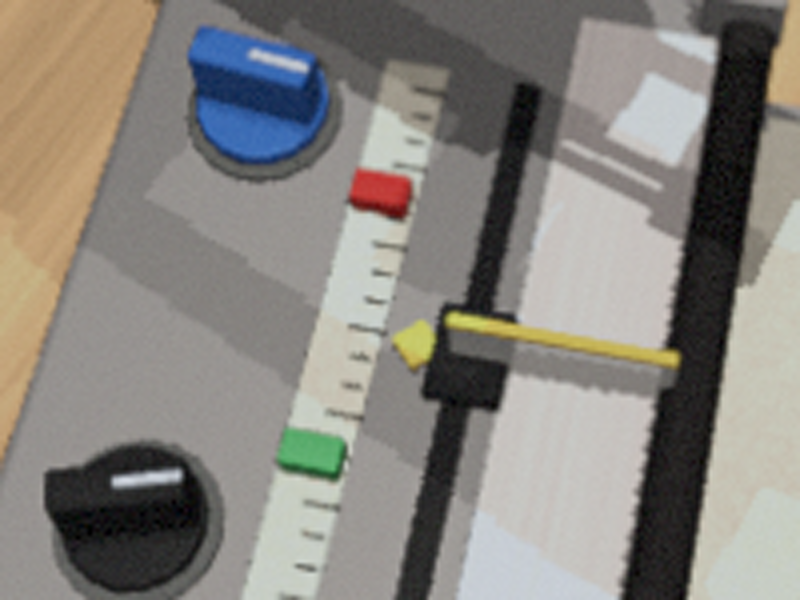

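View pics/c_side.png

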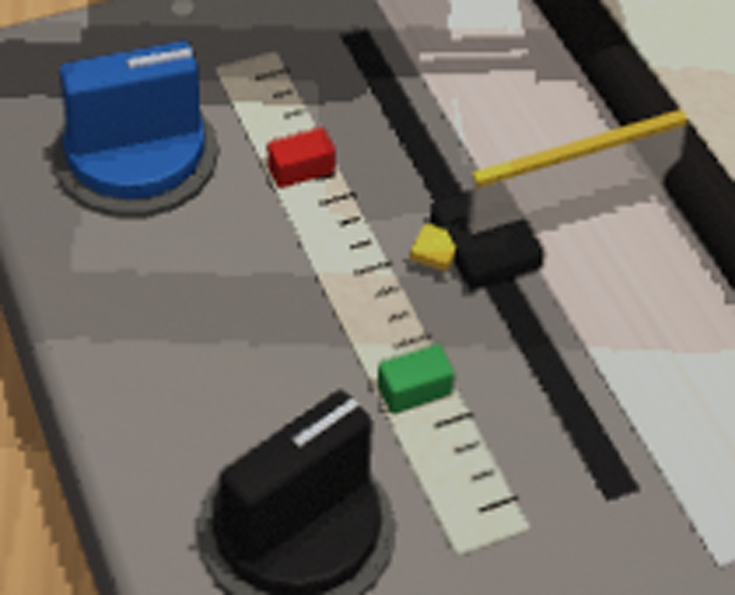

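```bash
cat > m.py <<'E'
from h import *
s=load('scene0');d=load('side0')
S=lambda u,v:np.array([170+u/4,270+v/4]);D=lambda u,v:np.array([220+u/3.5,280+v/3.5])
pts=dict(barC=((252,54),(129,66)),barMark=((308,68),(192,52)),barL=((197,42),(63,80)),barR=((314,66),(192,53)),
 tip=((393,342),(412,250)),green=((313,446),(415,370)),red=((382,185),(300,148)),
 blkIn=((112,482),(296,442)),blkMark=((182,474),(356,403)),sc1=((448,70),(278,55)))
P={}
for k,(a,b) in pts.items():
    P[k],e=tri((s,S(*a)),(d,D(*b)));print(k,P[k].round(4),np.round(e,2))
u=P['red']-P['green'];u[2]=0;L=np.linalg.norm(u);u/=L;print('sep',L,'yaw y axis',np.degrees(np.arctan2(u[1],u[0])))
print('tip-green along',(P['tip']-P['green'])@u)
b=P['barR']-P['barL'];print('bar yaw',np.degrees(np.arctan2(b[1],b[0])))
st=robot.read_state();print(st['tool_pos'],st['orientation'],st['t'])
E
python3 m.py
```

```text
barC [ 0.4559 -0.0338  0.0923] [0.24 0.29]
barMark [ 0.4756 -0.0298  0.0935] [0.26 0.31]
barL [ 0.4359 -0.0377  0.0907] [0.65 0.8 ]
barR [ 0.4755 -0.0268  0.0901] [0.28 0.34]
tip [ 0.5407 -0.0883  0.0629] [0.8  0.97]
green [ 0.5367 -0.1299  0.0605] [0.02 0.03]
red [ 0.5088 -0.0423  0.0612] [0.22 0.27]
blkIn [ 0.5    -0.176   0.0949] [0.23 0.3 ]
blkMark [ 0.5163 -0.1637  0.0933] [0.1  0.13]
sc1 [0.5038 0.0099 0.0526] [0.21 0.25]
sep 0.09200188430842478 yaw y axis 107.63761751958236
tip-green along 0.03843731814577403
bar yaw 15.453275925162389
[5.99596213e-01 8.21624030e-05 2.39824176e-01] [-2.22060630e+00 -2.22073714e+00  1.42856848e-03] 0.15
```

Careful with the scale: shifts go in shares of 50 mm and turns go in units of 0.1 rad. That gives: -0.0288 m is -0.576, 0.01 m is 0.2, 0.148 rad is 1.48.

>>> {"op": "jog_arm", "data": {
  "motion": [
    {"aperture":0.045, "trans":[-0.132, -0.576, 0]},
    {"aperture":0.045, "trans":[-0.132, -0.576, 0]},
    {"aperture":0.045, "trans":[-0.132, -0.576, 0]},
    {"aperture":0.045, "trans":[-0.132, -0.576, 0]},
    {"aperture":0.045, "trans":[-0.132, -0.576, 0]},
    {"aperture":0.045, "trans":[0, 0, 0.2], "turn":1.48},
    {"aperture":0.045, "trans":[0, 0, 0.2], "turn":1.48},
    {"aperture":0.045, "trans":[0, 0, 0.2], "turn":1.48},
    {"aperture":0.045, "trans":[0, 0, 0.2], "turn":1.48},
    {"aperture":0.045, "trans":[0, 0, 0.2], "turn":1.48},
    {"aperture":0.045, "trans":[0, 0, 0.2], "turn":1.48},
    {"aperture":0.045, "trans":[0, 0, 0.2], "turn":1.48},
    {"aperture":0.045, "trans":[0, 0, 0.2], "turn":1.48},
    {"aperture":0.045, "trans":[0, 0, 0.2], "turn":1.48},
    {"aperture":0.045},
    {"aperture":0.045}
  ],
  "squeeze": 15
}}

```text
t: 1.75
tool_pos: [0.4558, -0.0329, 0.1506]
orientation: [-3.118, -0.381, 0.001]
force: [0.0, 0.2, 0.3]
opening: 0.0452
gripper_force: 0.0
```

```bash
python3 - <<'E'
from h import *
st=robot.read_state();R=cv2.Rodrigues(np.array(st['orientation']))[0]
print(st['tool_pos'],st['opening'],st['q'],'\n',R.round(3),np.degrees(np.arctan2(R[1,1],R[0,1])))
w=snap('wrist','w1');print(robot.read_state()['t'])
E
```

```text
[ 0.45575005 -0.03291829  0.15056111] 0.04524942218724224 [-1.84396470e-01 -2.03962173e-01  1.98082989e+00  8.70529768e-06
  1.36547326e+00  1.14304163e+00] 
 [[ 0.971  0.241 -0.001]
 [ 0.241 -0.971  0.   ]
 [-0.001 -0.    -1.   ]] -76.05670861102513
1.8
```

View pics/w1.png

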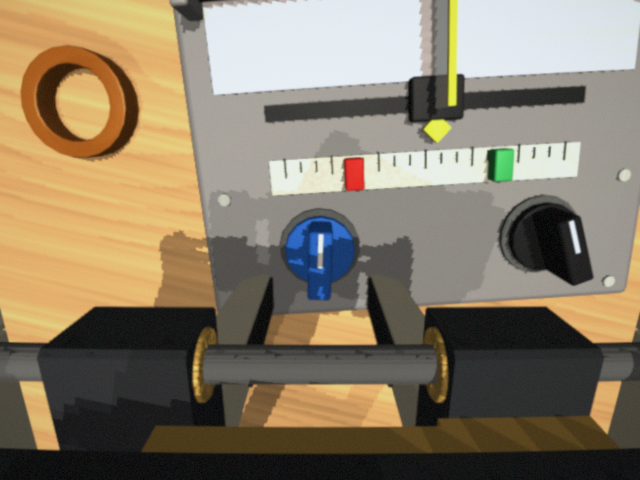

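The wrist view shows the bar upright at u≈320, centred between the jaws and parallel to the pads. The pointer tip is near (436,143), and the green tab, right of it, near (502,165). I'll descend and close.

To row units: 0.016 m is 0.32, 0.0155 m is 0.31.

>>> {"op": "jog_arm", "data": {
  "motion": [
    {"aperture":0.045, "trans":[0, 0, 0.32]},
    {"aperture":0.045, "trans":[0, 0, 0.32]},
    {"aperture":0.045, "trans":[0, 0, 0.32]},
    {"aperture":0.045, "trans":[0, 0, 0.31]},
    {"aperture":0.045},
    {"aperture":0.045},
    {"aperture":0.008},
    {"aperture":0.008},
    {"aperture":0.008},
    {"aperture":0.008},
    {"aperture":0.008},
    {"aperture":0.008}
  ],
  "squeeze": 20
}}

```text
t: 3.0
tool_pos: [0.4561, -0.0326, 0.0875]
orientation: [-3.119, -0.374, -0.001]
force: [-1.8, 3.9, 5.2]
opening: 0.0137
gripper_force: 19.9
```

```bash
python3 - <<'E'
from h import *
snap('wrist','w2')
E
```

```text
(no output)
```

View pics/w2.png

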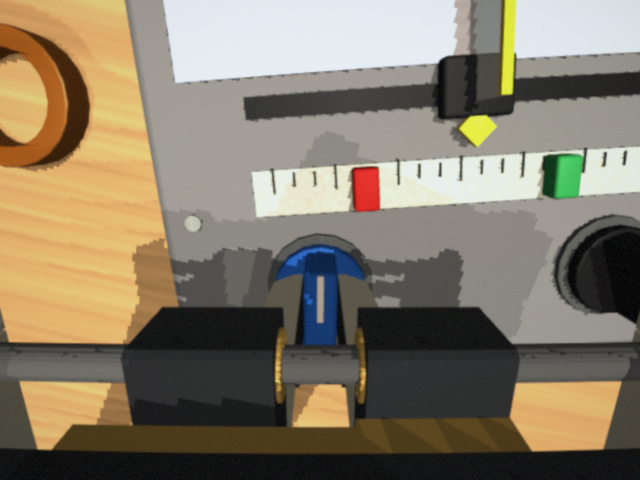

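The grip is good: opening 13.7 mm on the 14 mm bar. Next is most of the turn, clockwise from above (+ about tool z).

To row units: 0.1 rad is 1.

>>> {"op": "jog_arm", "data": {
  "motion": [
    {"aperture":0.008, "turn":1},
    {"aperture":0.008, "turn":1},
    {"aperture":0.008, "turn":1},
    {"aperture":0.008, "turn":1},
    {"aperture":0.008, "turn":1},
    {"aperture":0.008, "turn":1},
    {"aperture":0.008, "turn":1},
    {"aperture":0.008},
    {"aperture":0.008},
    {"aperture":0.008}
  ]
}}

```text
t: 4.05
tool_pos: [0.456, -0.0334, 0.0875]
orientation: [3.058, -0.718, 0.0]
force: [-2.3, -0.1, 5.0]
opening: 0.0137
gripper_force: 19.9
```

```bash
python3 - <<'E'
from h import *
for n in('wrist','scene','side'):snap(n,n+'3')
a=load('scene3')['image'][270:420,170:370];b=load('side3')['image'][300:450,270:470]
f=lambda a:cv2.resize(a,None,fx=4,fy=4,interpolation=cv2.INTER_CUBIC)
w=load('wrist3')['image']
for n,x in(('sc3',f(a)),('wr3',w)):cv2.imwrite(f'pics/{n}.png',cv2.cvtColor(x,cv2.COLOR_RGB2BGR))
cv2.imwrite('pics/sd3.png',cv2.cvtColor(f(b),cv2.COLOR_RGB2BGR))
E
```

```text
(no output)
```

View pics/wr3.png

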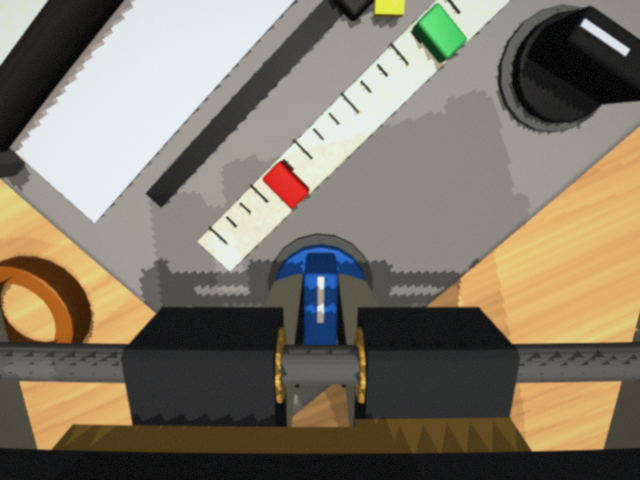

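View pics/sc3.png

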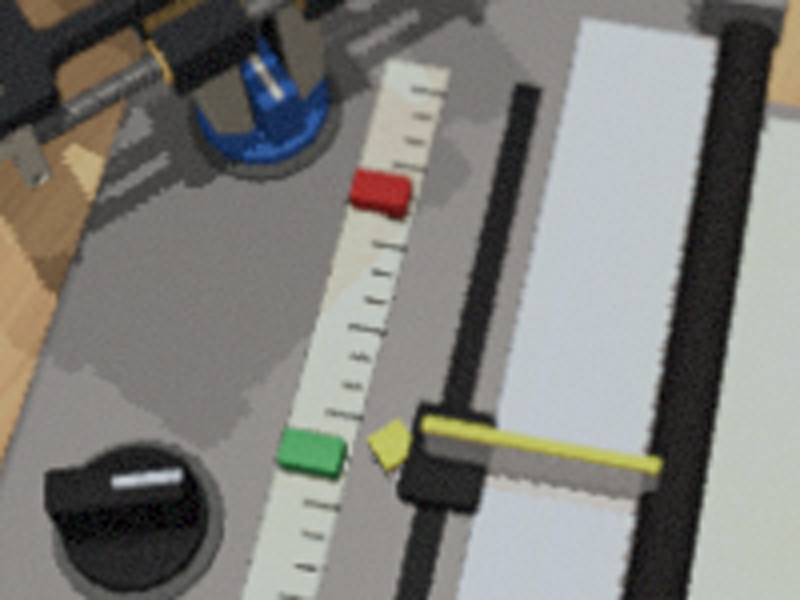

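The scene crop shows the tip near (368,443) and the green tab top near (313,446), so it's close but not there yet. Checking the side view for a second ray.

View pics/sd3.png

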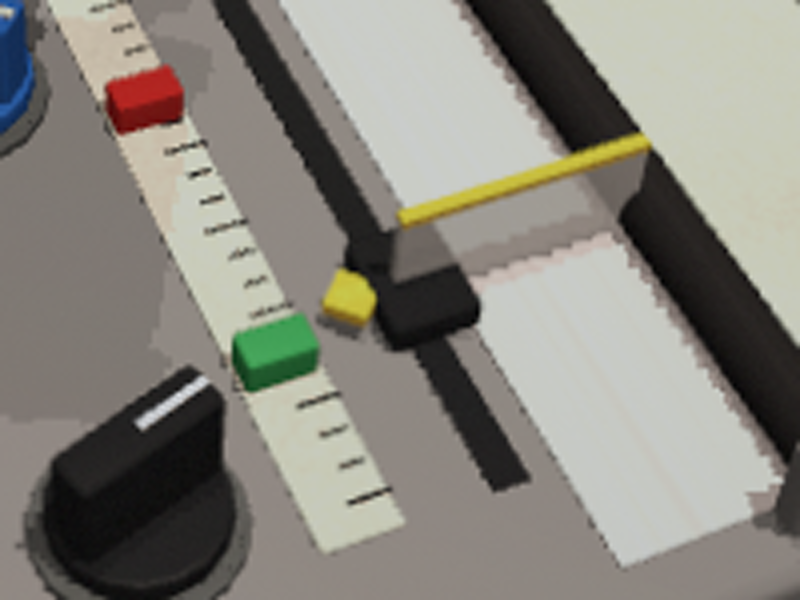

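```bash
cat > m3.py <<'E'
from h import *
s=load('scene3');d=load('side3')
S=lambda u,v:np.array([170+u/4,270+v/4]);D=lambda u,v:np.array([270+u/4,300+v/4])
pts=dict(tip=((368,441),(323,301)),pfarTop=((387,420),(344,270)),green=((313,447),(277,344)),red=((382,185),(145,93)))
P={}
for k,(a,b) in pts.items():
    P[k],e=tri((s,S(*a)),(d,D(*b)));print(k,P[k].round(4),np.round(e,2))
u=P['red']-P['green'];u[2]=0;u/=np.linalg.norm(u)
print('tip-green',(P['tip']-P['green'])@u)
# feeder-y of colour centroids at assumed heights, each view
for n,c in(('scene',s),('side',d)):
    h=cv2.cvtColor(c['image'],cv2.COLOR_RGB2HSV)
    x,y,w,hh=(255,368,22,22) if n=='scene' else (348,362,20,24)
    m=cv2.inRange(h,(20,120,90),(38,255,255))[y:y+hh,x:x+w]
    nlab,lab,stt,cen=cv2.connectedComponentsWithStats(m);i=1+np.argmax(stt[1:,4]);p=cen[i]+[x,y]
    print(n,p,stt[i])
    for z in(.054,.057,.060):print('  z',z,((onz(c,p,z)-P['green'])@u).round(4), ((onz(c,(S if n=='scene' else D)(*pts['tip'][0 if n=='scene' else 1]),z)-P['green'])@u).round(4))
st=robot.read_state();R=cv2.Rodrigues(np.array(st['orientation']))[0];print(np.degrees(np.arctan2(R[1,0],R[0,0])))
E
python3 m3.py
```

```text
tip [ 0.5508 -0.1202  0.0628] [0.77 0.94]
pfarTop [ 0.5553 -0.1143  0.069 ] [0.5  0.61]
green [ 0.5371 -0.1305  0.0609] [0.15 0.18]
red [ 0.509  -0.0423  0.0601] [0.21 0.25]
tip-green 0.005588653825513043
scene [267.62162162 381.21621622] [ 8  8 10 12 74]
  z 0.054 0.0077 0.0076
  z 0.057 0.0067 0.0066
  z 0.06 0.0058 0.0056
side [357.07462687 374.17164179] [  3   5  13  15 134]
  z 0.054 0.0114 0.0125
  z 0.057 0.0094 0.0105
  z 0.06 0.0073 0.0084
-26.426465250103973
```

```bash
python3 - <<'E'
from h import *
for n,c in(('w1',load('w1')),('w2',load('w2'))):
    h=cv2.cvtColor(c['image'],cv2.COLOR_RGB2HSV)
    m=cv2.inRange(h,(20,120,90),(38,255,255));m[:112]=0;m[160:]=0;m[:,:400]=0;m[:,520:]=0
    p=np.array(cv2.moments(m,True)['m10':'m10'] if 0 else [cv2.moments(m,True)[k]/cv2.moments(m,True)['m00'] for k in('m10','m01')])
    print(n,p,-np.array(c['R']).T@c['t'])
    G,Rr,tip={'w1':((503,162),(355,171),(436,143)),'w2':((566,172),(368,186),(480,147))}[n]
    g=onz(c,G,.061);r=onz(c,Rr,.061);u=(r-g)/np.linalg.norm(r-g);print(g,r,np.degrees(np.arctan2(u[1],u[0])))
    for z in(.054,.058,.062):print(z,(onz(c,p,z)-g)@u,(onz(c,tip,z)-g)@u)
E
```

```text
w1 [436.30548926 128.78997613] [ 0.52703461 -0.01545259  0.29480768]
[ 0.53859247 -0.12907449  0.061     ] [ 0.51082463 -0.04162554  0.061     ] 107.61630614881926
0.054 0.039667893664770006 0.0397505182260395
0.058 0.040865920808011075 0.04094717291204362
0.062 0.042063947951252116 0.042143827598047766
w2 [476.2116129 128.28     ] [ 0.52735312 -0.01551218  0.23179652]
[ 0.53851751 -0.12850269  0.061     ] [ 0.51045689 -0.04200645  0.061     ] 107.97380624954796
0.054 0.039317895193333625 0.0373058830165953
0.058 0.04092880516003505 0.038962058484008556
0.062 0.04253971512673654 0.04061823395142184
```

>>> {"op": "jog_arm", "data": {
  "motion": [
    {"aperture":0.008, "turn":0.6},
    {"aperture":0.008, "turn":0.6},
    {"aperture":0.008},
    {"aperture":0.008},
    {"aperture":0.008}
  ]
}}

```text
t: 4.7
tool_pos: [0.456, -0.0335, 0.0875]
orientation: [3.009, -0.9, 0.0]
force: [-3.5, -0.9, 6.5]
opening: 0.014
gripper_force: 19.9
```

```bash
python3 - <<'E'
from h import *
st=robot.read_state();R=cv2.Rodrigues(np.array(st['orientation']))[0];print(np.degrees(np.arctan2(R[1,0],R[0,0])))
for n in('scene','side'):snap(n,n+'4')
a=load('scene4')['image'][365:405,230:290];b=load('side4')['image'][360:410,320:380]
f=lambda a:cv2.resize(a,(400,int(400*a.shape[0]/a.shape[1])),interpolation=cv2.INTER_CUBIC)
a,b=f(a),f(b);a=np.vstack([a,np.zeros((b.shape[0]-a.shape[0],400,3),np.uint8)])
cv2.imwrite('pics/z4.png',cv2.cvtColor(np.hstack([a,b]),cv2.COLOR_RGB2BGR))
E
```

```text
-33.29951105851236
```

View pics/z4.png

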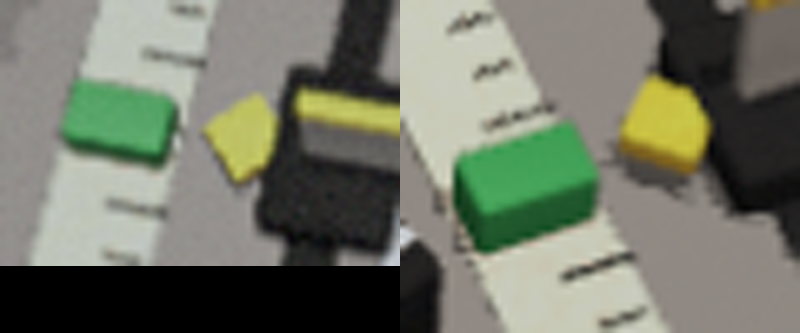

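```bash
cat > m4.py <<'E'
from h import *
s=load('scene4');d=load('side4')
S=lambda u,v:np.array([230+u*.15,365+v*.15]);D=lambda u,v:np.array([320+(u-400)*.15,360+v*.15])
pts=dict(tip=((205,131),(624,130)),left=((260,94),(657,75)),right=((240,182),(692,163)),
 g1=((80,82),(570,122)),g2=((178,97),(598,172)),g0=((64,130),(456,177)))
pts={'tip':((205,131),(624,130)),'L':((260,94),(657,75)),'R':((240,182),(692,163)),'green':((119,117),(526,170))}
P={}
for k,(a,b) in pts.items():
    P[k],e=tri((s,S(*a)),(d,D(*b)));print(k,P[k].round(4),np.round(e,2))
a=np.radians(107.7);u=np.array([np.cos(a),np.sin(a),0])
for k in('tip','L','R'):print(k,(P[k]-P['green'])@u*1e3)
print('mid LR',((P['L']+P['R'])/2-P['green'])@u*1e3)
E
python3 m4.py
```

```text
tip [ 0.5527 -0.1262  0.0636] [0.59 0.72]
L [ 0.5586 -0.1156  0.0637] [0.04 0.04]
R [ 0.5627 -0.1306  0.0605] [0.58 0.71]
green [ 0.5371 -0.1315  0.0624] [0.39 0.48]
tip 0.322478395230944
L 8.626788524415526
R -6.975427409876871
mid LR 0.8256805572693269
```

Both views put the pointer within about 0.5 mm of the tab. I'll let go, rise straight up and check with the wrist camera above the tab.

To row units: -0.02 m is -0.4, 0.014 m is 0.28.

>>> {"op": "jog_arm", "data": {
  "motion": [
    {"aperture":0.045},
    {"aperture":0.045},
    {"aperture":0.045},
    {"aperture":0.045},
    {"aperture":0.045},
    {"aperture":0.045, "trans":[0, 0, -0.4]},
    {"aperture":0.045, "trans":[0, 0, -0.4]},
    {"aperture":0.045, "trans":[0, 0, -0.4]},
    {"aperture":0.045, "trans":[0, 0, -0.4]},
    {"aperture":0.045, "trans":[0.28, 0.15, 0]},
    {"aperture":0.045, "trans":[0.28, 0.15, 0]},
    {"aperture":0.045, "trans":[0.28, 0.15, 0]},
    {"aperture":0.045, "trans":[0.28, 0.15, 0]},
    {"aperture":0.045},
    {"aperture":0.045}
  ]
}}

```text
t: 6.3
tool_pos: [0.486, -0.0893, 0.1662]
orientation: [-3.009, 0.902, 0.003]
force: [-0.8, 0.1, 1.1]
opening: 0.045
gripper_force: 0.0
```

```bash
python3 - <<'E'
from h import *
c=snap('wrist','w5');print(-np.array(c['R']).T@c['t'],proj(c,[.537,-.13,.062]))
u,v=proj(c,[.547,-.128,.062]).astype(int);y=max(v-75,0);x=max(u-100,0)
a=c['image'][y:y+150,x:x+200];print(x,y)
cv2.imwrite('pics/w5c.png',cv2.cvtColor(cv2.resize(a,None,fx=4,fy=4,interpolation=cv2.INTER_CUBIC),cv2.COLOR_RGB2BGR))
E
```

```text
[ 0.54752417 -0.12974008  0.31035185] [329.47141565 147.22132639]
218 60
```

View pics/w5c.png

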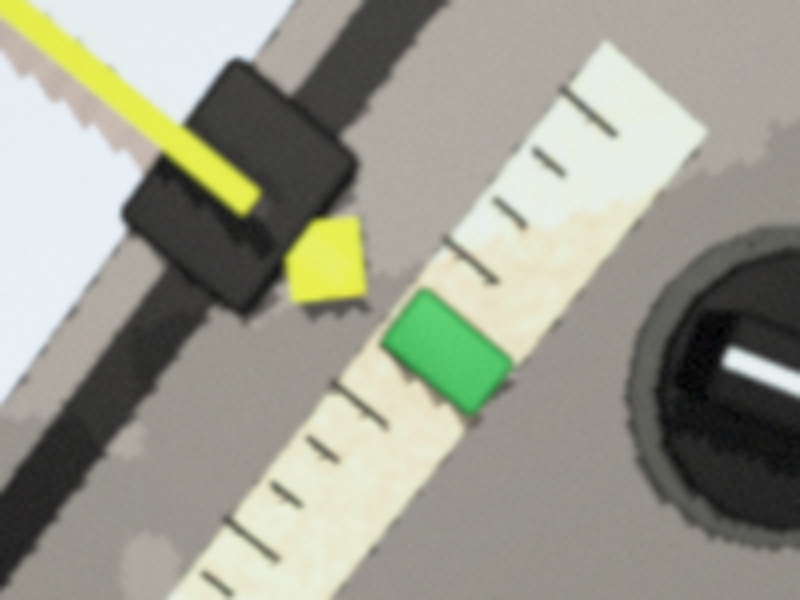

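```bash
python3 - <<'E'
from h import *
c=load('w5');C=lambda u,v:(218+u/4,60+v/4)
q=[onz(c,C(*p),.062)[:2] for p in((425,288),(512,363),(473,415),(383,342))]
g=np.mean(q,0);ax=(q[1]-q[0]+q[2]-q[3]);print(g,'tab x yaw',np.degrees(np.arctan2(*ax[::-1])),'width',np.linalg.norm(q[1]-q[2]))
for yaw in(np.radians(107.7),):
    u=np.array([np.cos(yaw),np.sin(yaw)])
    for z in(.055,.059,.063):
        f=lambda p:(onz(c,C(*p),z)[:2]-g)@u*1e3
        print(z,f((367,297)),(f((359,216))+f((292,302)))/2)
E
```

```text
[ 0.53631956 -0.13004919] tab x yaw -162.4392418161563 width 0.010387304303833533
0.055 1.627919646394954 1.2365623868449673
0.059 1.5536690023131874 1.1684422213091912
0.063 1.4794183582314546 1.1003220557734448
```

The wrist view from above puts the tip about 1.4 mm short of the tab's centre line (tip at (367,297), tab centre (448,352) in the crop). I'll regrip for a small correction.

>>> {"op": "jog_arm", "data": {
  "motion": [
    {"aperture":0.045, "trans":[-0.28, -0.15, 0]},
    {"aperture":0.045, "trans":[-0.28, -0.15, 0]},
    {"aperture":0.045, "trans":[-0.28, -0.15, 0]},
    {"aperture":0.045, "trans":[-0.28, -0.15, 0]},
    {"aperture":0.045, "trans":[0, 0, 0.4]},
    {"aperture":0.045, "trans":[0, 0, 0.4]},
    {"aperture":0.045, "trans":[0, 0, 0.4]},
    {"aperture":0.045, "trans":[0, 0, 0.38]},
    {"aperture":0.045},
    {"aperture":0.045},
    {"aperture":0.008},
    {"aperture":0.008},
    {"aperture":0.008},
    {"aperture":0.008},
    {"aperture":0.008},
    {"aperture":0.008}
  ]
}}

```text
t: 7.95
tool_pos: [0.4561, -0.0335, 0.0886]
orientation: [3.009, -0.9, 0.0]
force: [-3.2, -3.6, 5.7]
opening: 0.0139
gripper_force: 20.0
```

```bash
python3 -c "
from h import *
st=robot.read_state();R=cv2.Rodrigues(np.array(st['orientation']))[0];print(np.arctan2(R[1,0],R[0,0]))"
```

```text
-0.5813833070435446
```

>>> {"op": "jog_arm", "data": {
  "motion": [
    {"aperture":0.008, "turn":0.14},
    {"aperture":0.008, "turn":0.14},
    {"aperture":0.008},
    {"aperture":0.008},
    {"aperture":0.008}
  ]
}}

```text
t: 8.45
tool_pos: [0.456, -0.0335, 0.0886]
orientation: [2.996, -0.942, 0.0]
force: [-3.2, -3.2, 5.0]
opening: 0.0137
gripper_force: 20.0
```

```bash
python3 -c "
from h import *
st=robot.read_state();R=cv2.Rodrigues(np.array(st['orientation']))[0];print(np.arctan2(R[1,0],R[0,0]))"
```

```text
-0.6093473936555197
```

>>> {"op": "jog_arm", "data": {
  "motion": [
    {"aperture":0.045},
    {"aperture":0.045},
    {"aperture":0.045},
    {"aperture":0.045},
    {"aperture":0.045},
    {"aperture":0.045, "trans":[0, 0, -0.4]},
    {"aperture":0.045, "trans":[0, 0, -0.4]},
    {"aperture":0.045, "trans":[0, 0, -0.4]},
    {"aperture":0.045, "trans":[0, 0, -0.4]},
    {"aperture":0.045, "trans":[0.28, 0.15, 0]},
    {"aperture":0.045, "trans":[0.28, 0.15, 0]},
    {"aperture":0.045, "trans":[0.28, 0.15, 0]},
    {"aperture":0.045, "trans":[0.28, 0.15, 0]},
    {"aperture":0.045},
    {"aperture":0.045}
  ]
}}

```text
t: 9.95
tool_pos: [0.4844, -0.0901, 0.1672]
orientation: [-2.996, 0.944, 0.003]
force: [0.3, 0.1, -0.1]
opening: 0.0452
gripper_force: 0.0
```

```bash
python3 - <<'E'
from h import *
c=snap('wrist','w6')
a=c['image'][60:210,218:418]
cv2.imwrite('pics/w6c.png',cv2.cvtColor(cv2.resize(a,None,fx=4,fy=4,interpolation=cv2.INTER_CUBIC),cv2.COLOR_RGB2BGR))
E
```

```text
(no output)
```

View pics/w6c.png

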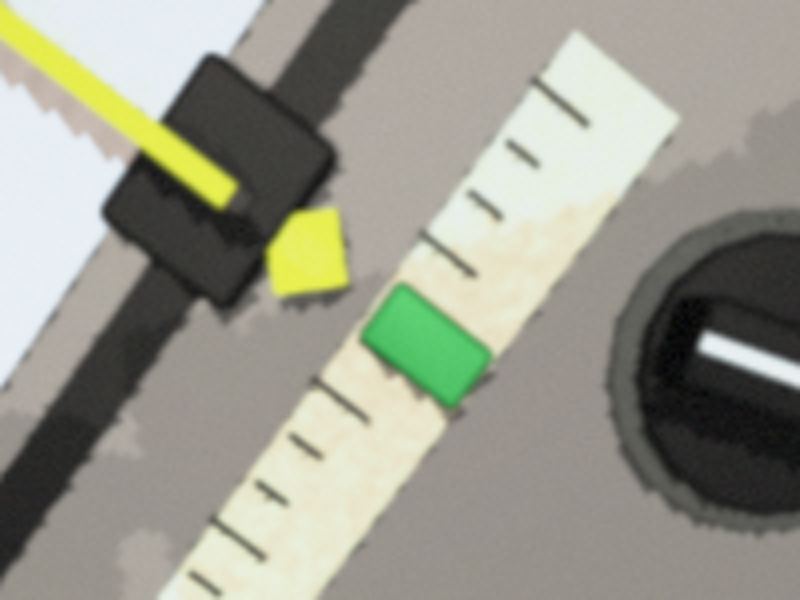

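The pointer now points at the tab: tip (348,287), tab centre (427,345) in the crop, within about 0.5–0.8 mm. The gripper is clear, so I'm handing in.

```bash
python3 -c "
from plant import robot
print(robot.close_job())"
```

```text
the job is handed in; nothing more can be done
None
```

I turned the blue knob until the pointer lined up with the green tab, within about 0.8 mm in the last wrist picture. I then let go and handed the job in at about 10 s, without touching the black knob.

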